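Set the sealing time to the third click

TASK

Set the sealing time on the grey selector box: with the fingertips, push its flat paddle lever back to the home end of its slot (the end nearer the robot), then push it away from there through the clicks and stop in the third notch, without letting it run on into the fourth. Only push the lever, never pinch it, and leave the round-knob lever and the things standing round the box alone.

Things in the scene. Friction and masses are not known exactly. Their poses are not given: they have to be found in the camera images.
- selector_box: Grey box fixed to the bench, 200 (x) x 170 (y) mm, flat deck 45 mm above the bench. Origin: centre of its underside. Its x axis runs along both slots from the home end (nearer the robot) to the far end; z is up. Paddle lever's slot at y = +40 mm, round-knob lever's at y = -40 mm. A black printed bar beside the paddle's slot grows thicker away from home.
- time_lever (a joint): Paddle lever along its slot, m: 0 = home stop (box x = -50 mm), growing along box x to 0.100. Notches at 0 (home), 0.020 (first), 0.040, 0.060 (third), 0.080, 0.100; half-way between two it tips over and snaps into the nearer one, where it stays. Leaving a notch takes 5 to 8 N at first, little at half-way. Starts in or near the first or second notch.
- paddle (a point): Centre of the paddle of the time lever: an upright flat black plate, 12 mm thick along box x, 34 mm wide along box y and 36 mm high, its lower edge 4 mm above the deck and its top 85 mm above the bench; this point is 67 mm above the bench. Axes as the box's.
- round_knob (a point): Centre of the round black ball, 22 mm across, on the other lever, 65 mm above the bench; slides freely in its slot without notches, starts anywhere along it; to be left alone.
- tub: Yellow-lidded round tub, 66 mm across, 70 mm high, standing loose on the right (-y) side of the box, upright; origin at the centre of its underside. To be left alone.
- stapler_1: Blue and black stapler, 32 x 135 x 50 mm, lying loose on the left (+y) side of the box; origin at the centre of its underside. To be left alone.
- carton: Small white carton, 46 x 60 x 30 mm, loose behind the far end of the box; origin at the centre of its underside. To be left alone.

How it is judged:
By the outcome, as a careful person would: the job done as asked, in the order asked, and still so for the second after the job is handed in, with the robot touching nothing.
It also fails if it takes over 48 s, if anything falls off the work surface, if the arm or the gripper's body presses on something with over 40 N, if the wrist force passes 120 N, or if a joint passes its speed limit or range.

ROBOT

A 6-joint arm with a two-finger parallel gripper is mounted at the origin on the work surface; the furniture and walls round the work are solid. World frame = base frame: x ahead of the robot, y to its left, z up, the work surface at z = 0. Lengths are in m, angles in rad, forces in N, time in s.
With the tool pointing down it reaches from about 0.35 to 0.775 m from the base axis. Payload 5.5 kg.
Tool frame: the origin (TCP) lies between the finger pads; the fingertips stand 8 mm ahead of it and the grasp point (between the pads) lies 11 mm behind it; z points along the fingers, y is the line along which they close (so a half turn about z gives the same grasp; the last joint's range is limited). The gripper opens to 85 mm and grips with 20 to 120 N. Pads are 22 mm wide; open, the fingers measure 114 mm over their backs; the gripper's body (76 mm by 85 mm) begins 54 mm behind the grasp point. The pads swing forward as they close: fully open they stand 13 mm farther back than shut.
Start: joints at [-1.387, 0.313, 0.046, 1.304, 0, 1.431], TCP at [0.183, -0.545, 0.239] pointing down, gripper open.
Joint ranges: [-2.76, 2.76], [-0.86, 1.69], [-1.03, 1.26], [-2.2, 2.34], [-1.47, 1.5], [-3.14, 3.14]. Speed limits (rad/s): [2.57, 2.57, 3.14, 3.14, 3.14, 3.14].

INTERFACE

Orientations are given as a unit quaternion [x, y, z, w].
In Python, from cell import arm gives the robot as it stands.
- The arm moves only by the shell command python3 -m pendant 'ROWS'. ROWS is JSON, a list of rows, each a list of 5 numbers: the closure, from 0 (fully open) to 1 (shut), then the shift along the tool's x, y, z in mm, then the turn about the tool's z in rad. In form: [[gripper, x, y, z, turn], ...]. A call has 1 to 12 rows; each row shifts and turns the commanded pose from where the row before left it, along the tool's axes as they then stand; what a row does not reach is not made up. A row lasts 1/8 s, in which the tool goes at most 62.5 mm and 10.7 degrees, less where a joint would pass 70% of its speed; a pose out of reach is approached as far as the arm can. A call is refused whole if a number of a shift passes 62.5 or a number of a turn 0.188, either way. A call with a gripper value outside its range is refused whole. The fingers move at their own pace and stop on an object; the grip force is fixed at half the most. Time passes only in rows, so rows that do not move let the fingers close. It gives the time, the measured TCP pose, the force, the opening and the grip force at its end, in the units of the state.
- arm.state(): the state, without advancing time (a new reading comes with each control period).
- arm.grab_frame(name): name is "side" or "top" or "wrist"; returns the picture (420x560x3 uint8, red, green, blue); there is no depth.
- arm.calibration(name): a dict with "fx", "fy", "cx", "cy" (pixels), "k1" (the pictures are not rectified: a ray, as slopes to the right and down, at radius r is drawn at 1 + k1 r^2 times it, then the intrinsics apply), "R" (3x3) and "t" (3): a world point X has camera coordinates R X + t. Camera axes: x right, y down, z forward; pixel columns grow to the right and rows downward; lengths in m; the calibration is good to about 2 mm. A picture is of the moment at which its call begins: read the wrist's pose just before it. calibration takes no time and is no camera call; for the wrist camera it gives the pose at the moment of the call.
- arm.close_job(): hands the job in; it is judged then, once.
Trained networks look in the newest picture that a camera, given by its name, has taken for a name from the list of things; names that differ only in an ending like _2 or _b are one class to them, and where a whole thing is asked for, a point or a joint stands for the part that bears it (a point fixed in the world has none). Each returns a list of dicts, best first, with "confidence" (0 to 1); they miss things now and then, are a little off and sometimes report something else, mostly with a low value. They report only what shows in the picture. A call takes as long as a camera call.
- arm.recognise(query, camera): "position" ([x, y, z] in m, in world coordinates, good to about 4 mm: the middle of the surface that is visible of it).
- arm.masks_of(query, camera): "mask" (420x560 bool, what is visible of it).
The state is a dict: "t": time; "joint_pos": joint angles; "joint_velocities": joint speeds; "effort": joint torques, N m; "ee_pos": TCP position; "tcp_rot": TCP orientation; "ft_force": force on the tool from outside, world axes, zero at the start; "wrist_torque": the same for the moment, N m; "width": finger opening in m; "finger_force": force on a finger pad.
Only numpy, scipy, OpenCV 4.12 (cv2) and the standard library are available. Lean on these libraries where they do the work, as an engineer would, in place of code of your own. Each camera call takes 0.05 s, during which the arm holds its last target. There are 200 camera calls.

## Working session

There is one attempt and no reset: what is moved stays moved. The work goes in short steps, Python scripts to look and compute and a shell command to move; the robot and the scene stay as the last step left them, time stands still between calls to the robot, and variables do not carry over. Pictures are saved under pics/ and viewed, at most 10 in all, crops included, and the job is handed in when it is done.

```bash
mkdir -p pics; ls
python3 - <<'E'
from cell import arm
import cv2,numpy as np
s=arm.state();print(s['t'],s['ee_pos'],s['tcp_rot'],s['width'])
ims=[]
for c in('top','side'):
    im=arm.grab_frame(c);ims.append(im)
    cv2.imwrite(f'pics/{c}0.png',im[:,:,::-1])
    for q in('selector_box','paddle','round_knob','tub','stapler_1','carton'):
        r=arm.recognise(q,c)
        print(c,q,[(np.round(a['position'],4),round(a['confidence'],2)) for a in r[:2]])
E
```

```text
pics
0.0 [ 0.18284941 -0.54461837  0.23840063] [ 9.86924855e-01  1.61178423e-01 -2.71210771e-05 -9.19576175e-04] 0.0854129312595352
top selector_box [(array([ 0.56  , -0.0257,  0.0442]), 0.82)]
top paddle [(array([0.5559, 0.0154, 0.0824]), 0.58)]
top round_knob [(array([ 0.5817, -0.0664,  0.0712]), 0.6)]
top tub [(array([ 0.5446, -0.1638,  0.0714]), 0.78)]
top stapler_1 [(array([0.6048, 0.1267, 0.0434]), 0.96)]
top carton [(array([ 0.7169, -0.0408,  0.0263]), 0.59)]
side selector_box [(array([ 0.5723, -0.0693,  0.0487]), 0.82), (array([ 0.557 , -0.0035,  0.0773]), 0.53)]
side paddle []
side round_knob [(array([ 0.5839, -0.0734,  0.0634]), 0.39)]
side tub [(array([ 0.546 , -0.1908,  0.0552]), 0.81)]
side stapler_1 [(array([0.6121, 0.1232, 0.0382]), 0.6)]
side carton [(array([ 0.7186, -0.0663,  0.0261]), 0.73)]
```

View pics/top0.png

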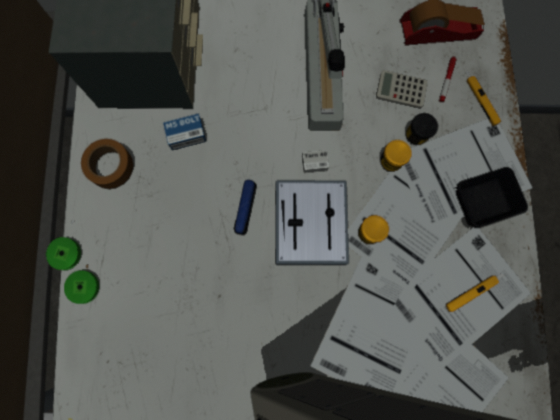

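View pics/side0.png

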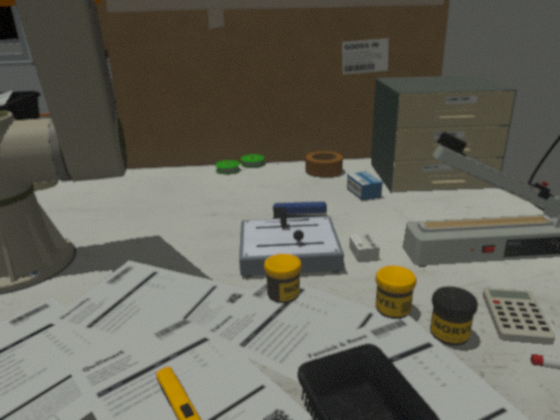

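The top picture shows the box over columns 275–347 and rows 180–265, with the paddle near (295,222), the knob near (330,212) and the stapler near (245,207). In the side picture the paddle is at (283,215) and the knob at (298,236).

```bash
cat > h.py <<'E'
import numpy as np,cv2
from cell import arm
def pix2w(c,uv,z):
    K=c; u=(uv[0]-K['cx'])/K['fx']; v=(uv[1]-K['cy'])/K['fy']
    x,y=u,v
    for _ in range(20):
        f=1+K['k1']*(x*x+y*y); x,y=u/f,v/f
    R=np.array(K['R']);t=np.array(K['t']);o=-R.T@t;d=R.T@np.array([x,y,1.])
    return (o+d*(z-o[2])/d[2])
def w2pix(K,X):
    p=np.array(K['R'])@np.array(X)+np.array(K['t']);x,y=p[:2]/p[2];f=1+K['k1']*(x*x+y*y)
    return np.array([K['fx']*x*f+K['cx'],K['fy']*y*f+K['cy']])
E
python3 - <<'E'
from h import *
im=arm.grab_frame('top');K=arm.calibration('top')
m=arm.masks_of('selector_box','top')[0]['mask'].astype(np.uint8)
c=max(cv2.findContours(m,0,1)[0],key=cv2.contourArea)
P=np.array([pix2w(K,p[0],.045)[:2] for p in c])*1000
print(cv2.minAreaRect(P.astype(np.float32)),K['fx'],-np.array(K['R']).T@K['t'])
for q in('paddle','round_knob'):
  for r in arm.masks_of(q,'top')[:1]:
    v,u=np.nonzero(r['mask']);print(q,u.min(),u.max(),v.min(),v.max(),len(u),pix2w(K,(u.mean(),v.mean()),.08))
cv2.imwrite('pics/crop1.png',cv2.resize(im[170:275,230:390,::-1],None,fx=5,fy=5,interpolation=cv2.INTER_CUBIC))
for p in [(295,193),(295,248),(330,193),(330,248)]:print(p,pix2w(K,p,.045))
E
```

```text
((566.8619384765625, -29.396751403808594), (170.12979125976562, 201.85244750976562), 89.30589294433594) 446.3952645665611 [0.3838405  0.067033   1.06999038]
round_knob 327 333 210 216 38 [ 0.58003755 -0.06773822  0.08      ]
(295, 193) [0.63618884 0.00756124 0.045     ]
(295, 248) [0.50564205 0.01024896 0.045     ]
(330, 193) [ 0.6353864  -0.07530153  0.045     ]
(330, 248) [ 0.50470819 -0.07068391  0.045     ]
```

View pics/crop1.png

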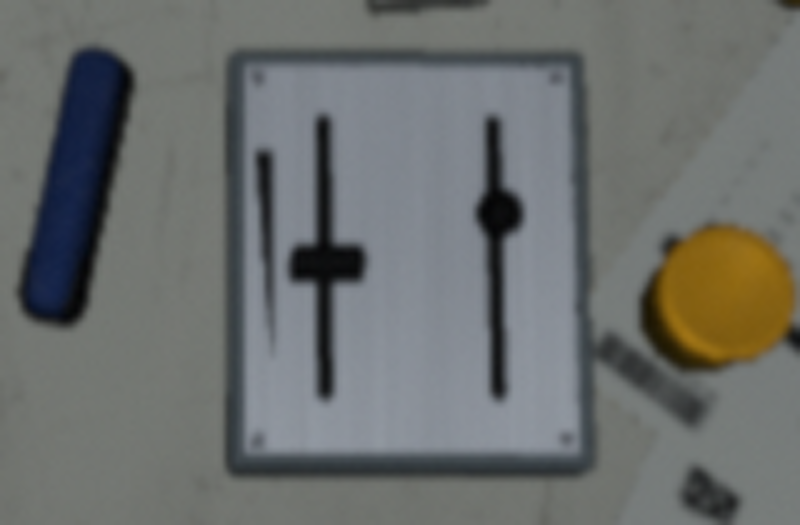

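The crop shows the paddle slot running from (323,118) to (326,397), with the paddle over columns 290–365 and rows 246–281. The knob's slot runs from (492,118) to (499,397).

Run:
```python
from h import *
K=arm.calibration('top')
f=lambda x,y,z:pix2w(K,(230+(x+.5)/5-.5,170+(y+.5)/5-.5),z)*1000
for n,p in dict(pfar=(323,116,45),pnear=(326,399,45),kfar=(492,116,45),knear=(499,399,45),padfar=(327,246,85),padnear=(327,281,49),pl=(290,262,85),pr=(365,262,85),c1=(232,55,45),c2=(580,55,45),c3=(592,467,45),c4=(230,467,45),knob=(499,212,68),tub=(728,295,70)).items():print(n,f(*p).round(1))
```

```text
pfar [-10453.2   2535.3  45000. ]
pnear [-4697.5  2478.2 45000. ]
kfar [-10419.9   5964.8  45000. ]
knear [-4657.9  5905.1 45000. ]
padfar [-15202.5   4831.   85000. ]
padnear [-7741.6  2771.7 49000. ]
pl [-14595.7   3404.2  85000. ]
pr [-14565.3   6271.1  85000. ]
c1 [-11750.4    708.2  45000. ]
c2 [-11684.4   7812.2  45000. ]
c3 [-3289.   7698.3 45000. ]
c4 [-3374.7   563.4 45000. ]
knob [-13049.1   9161.   68000. ]
tub [-10717.4  16560.2  70000. ]
```

Run:
```python
from h import *
K=arm.calibration('top')
f=lambda x,y,z:pix2w(K,(230+(x+.5)/5-.5,170+(y+.5)/5-.5),z/1000)*1000
for n,p in dict(pfar=(323,116,45),pnear=(326,399,45),kfar=(492,116,45),knear=(499,399,45),padfar=(327,246,85),padnear=(327,281,49),pl=(290,262,85),pr=(365,262,85),c1=(232,55,45),c2=(580,55,45),c3=(592,467,45),c4=(230,467,45),knob=(499,212,68),tub=(728,295,70)).items():print(n,f(*p).round(1))
```

```text
pfar [636.7   9.4  45. ]
pnear [502.4  10.8  45. ]
kfar [635.9 -70.6  45. ]
knear [501.5 -69.2  45. ]
padfar [566.8  11.1  85. ]
padnear [556.9   9.4  49. ]
pl [559.6  27.9  85. ]
pr [559.3  -5.8  85. ]
c1 [667.   52.1  45. ]
c2 [ 665.4 -113.7   45. ]
c3 [ 469.5 -111.    45. ]
c4 [471.5  55.5  45. ]
knob [584.9 -69.1  68. ]
tub [ 544.9 -172.2   70. ]
```

```bash
python3 -m pendant '[[1,0,0,0,0.162],[1,0,0,0,0.162],[1,29,-40,0,0],[1,29,-40,0,0],[1,29,-40,0,0],[1,29,-40,0,0],[1,29,-40,0,0],[1,29,-40,0,0],[1,29,-40,0,0],[1,29,-40,0,0],[1,29,-40,0,0],[1,29,-40,0,0]]'; python3 -m pendant '[[1,29,-40,0,0],[1,29,-40,0,0],[1,29,-40,0,0],[1,29,-35,0,0],[1,0,0,40,0],[1,0,0,40,0],[1,0,0,0,0],[1,0,0,0,0]]'
```

```text
t: 2.4
ee_pos: [0.4739, -0.1439, 0.2396]
tcp_rot: [1.0, -0.0, 0.0, 0.0]
ft_force: [0.7, -1.7, 0.6]
width: 0.0002
finger_force: 0.0
t: 3.4
ee_pos: [0.5897, 0.0095, 0.1607]
tcp_rot: [1.0, -0.0, 0.001, 0.0]
ft_force: [0.3, 0.1, 0.2]
width: -0.0002
finger_force: 0.0
```

```bash
python3 -m pendant '[[1,3,0,30,0],[1,0,0,30,0],[1,0,0,20,0],[1,0,0,12,0],[1,0,0,0,0]]'
python3 - <<'E'
from h import *
for c in('side','wrist'):
    im=arm.grab_frame(c)
    if c=='side': im=cv2.resize(im[150:300,200:380],None,fx=3,fy=3,interpolation=cv2.INTER_CUBIC); a=im
    else: b=cv2.resize(im,(560,420))[:, :260]; cv2.imwrite('pics/w1.png',im[:,:,::-1])
cv2.imwrite('pics/s1.png',a[:,:,::-1])
E
```

```text
t: 4.03
ee_pos: [0.5925, 0.0095, 0.068]
tcp_rot: [1.0, -0.0, 0.0, 0.0]
ft_force: [-0.5, 0.2, -0.1]
width: -0.0001
finger_force: 0.0
```

View pics/s1.png

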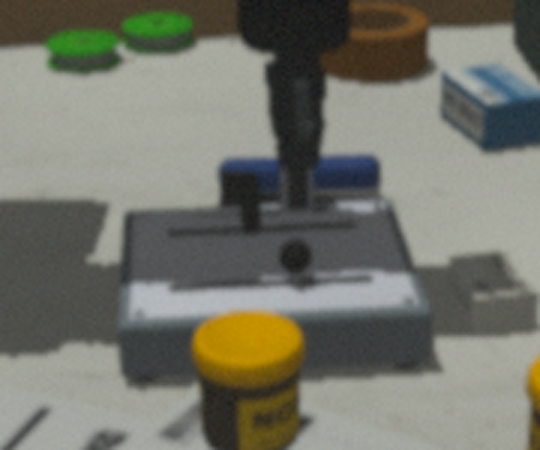

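View pics/w1.png

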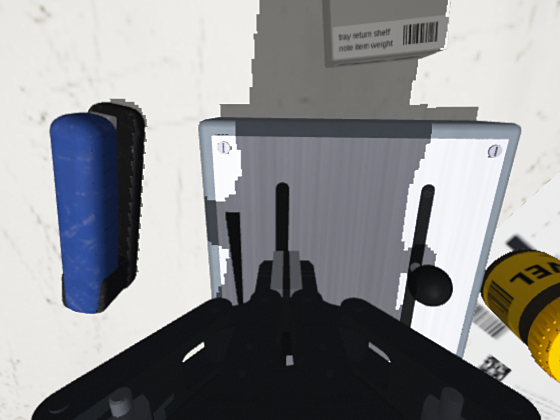

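The side view shows the fingers at (298,190) beyond the paddle at (240,190), with a clear gap. The wrist view shows the slot end, carton and stapler clear. Now I'll push it home.

```bash
python3 -m pendant '[[1,-6,0,0,0],[1,-6,0,0,0],[1,-5,0,0,0],[1,-5,0,0,0],[1,-5,0,0,0],[1,-5,0,0,0],[1,-5,0,0,0],[1,-5,0,0,0],[1,-5,0,0,0],[1,-3,0,0,0],[1,-2,0,0,0],[1,0,0,0,0]]'; python3 -m pendant '[[1,-2,0,0,0],[1,0,0,0,0]]';python3 -m pendant '[[1,-2,0,0,0],[1,0,0,0,0]]'
```

```text
t: 5.62
ee_pos: [0.5405, 0.0098, 0.0679]
tcp_rot: [1.0, -0.0, 0.001, 0.0]
ft_force: [3.2, 0.6, 0.9]
width: 0.0001
finger_force: 1.3
t: 5.88
ee_pos: [0.5372, 0.0097, 0.0671]
tcp_rot: [1.0, -0.0, -0.001, 0.0]
ft_force: [1.5, -1.2, 0.4]
width: 0.0001
finger_force: 0.5
t: 6.12
ee_pos: [0.5353, 0.0097, 0.0669]
tcp_rot: [1.0, -0.0, -0.001, 0.0]
ft_force: [0.1, -0.1, 0.0]
width: 0.0001
finger_force: 0.2
```

```bash
for i in 1; do python3 -m pendant '[[1,-1,0,0,0],[1,0,0,0,0]]'; python3 -m pendant '[[1,-1,0,0,0],[1,0,0,0,0]]'; python3 -m pendant '[[1,-1,0,0,0],[1,0,0,0,0]]'; done | grep -E 'ee_|ft'
```

```text
ee_pos: [0.5352, 0.0097, 0.0671]
ft_force: [2.1, -0.3, -2.3]
ee_pos: [0.5351, 0.0096, 0.0674]
ft_force: [4.8, -1.0, -3.4]
ee_pos: [0.5351, 0.0096, 0.0676]
ft_force: [8.1, -0.2, -5.4]
```

```bash
python3 -m pendant '[[1,8,0,0,0],[1,4,0,0,0],[1,0,0,-30,0],[1,0,0,-30,0],[1,-30,0,0,0],[1,-34,0,0,0],[1,0,0,0,0],[1,0,0,30,0],[1,0,0,30,0],[1,0,0,0,0],[1,0,0,0,0]]'
python3 - <<'E'
from h import *
a=cv2.resize(arm.grab_frame('side')[150:300,200:380],None,fx=3,fy=3,interpolation=cv2.INTER_CUBIC)
cv2.imwrite('pics/s2.png',a[:,:,::-1])
E
```

```text
t: 8.25
ee_pos: [0.4818, 0.0097, 0.068]
tcp_rot: [1.0, -0.0, 0.0, 0.0]
ft_force: [0.7, -0.3, 1.3]
width: -0.0003
finger_force: 0.0
```

View pics/s2.png

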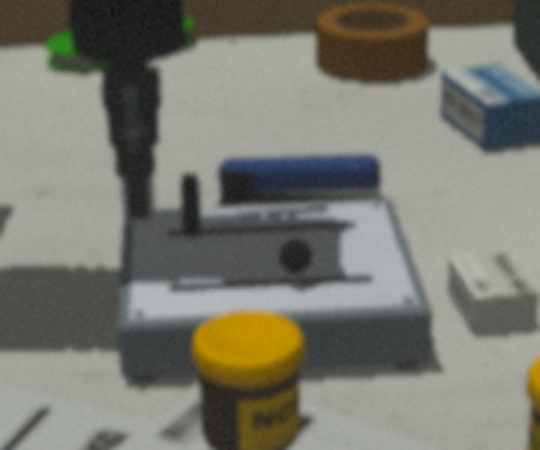

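The lever is home, at (190,203), and the fingers are on its near side at (138,190). Next I push it away from home, slowly near the end.

```bash
python3 -m pendant '[[1,8,0,0,0],[1,8,0,0,0],[1,3,0,0,0],[1,3,0,0,0],[1,3,0,0,0],[1,3,0,0,0],[1,3,0,0,0],[1,3,0,0,0],[1,3,0,0,0],[1,3,0,0,0],[1,3,0,0,0],[1,0,0,0,0]]'; python3 -m pendant '[[1,3,0,0,0],[1,3,0,0,0],[1,2,0,0,0],[1,2,0,0,0],[1,2,0,0,0],[1,2,0,0,0],[1,2,0,0,0],[1,1,0,0,0],[1,1,0,0,0],[1,1,0,0,0],[1,0,0,0,0],[1,0,0,0,0]]'
```

```text
t: 9.8
ee_pos: [0.5218, 0.0099, 0.0665]
tcp_rot: [1.0, -0.0, -0.002, 0.0]
ft_force: [-6.7, -1.5, 0.2]
width: -0.0
finger_force: 3.4
t: 11.3
ee_pos: [0.5417, 0.0099, 0.0673]
tcp_rot: [1.0, -0.0, -0.001, 0.0]
ft_force: [-6.9, -1.0, 1.9]
width: 0.0002
finger_force: 3.5
```

```bash
python3 -m pendant '[[1,1,0,0,0],[1,1,0,0,0],[1,0,0,0,0]]'
```

```text
t: 11.68
ee_pos: [0.542, 0.0099, 0.0673]
tcp_rot: [1.0, -0.0, -0.003, 0.0]
ft_force: [-12.3, -1.2, 7.2]
width: 0.0003
finger_force: 5.9
```

```bash
for r in 1; do python3 -m pendant '[[1,1,0,0,0],[1,0,0,0,0]]'; python3 -m pendant '[[1,1,0,0,0],[1,0,0,0,0]]'; python3 -m pendant '[[1,1,0,0,0],[1,0,0,0,0]]'; done | grep -E 'ee_|ft'
```

```text
ee_pos: [0.5421, 0.0099, 0.0673]
ft_force: [-13.8, -0.4, 9.0]
ee_pos: [0.5429, 0.0099, 0.0672]
ft_force: [-14.4, -1.5, 9.8]
ee_pos: [0.5445, 0.0099, 0.0673]
ft_force: [-12.3, -0.6, 6.8]
```

```bash
for r in 1; do python3 -m pendant '[[1,1,0,0,0],[1,0,0,0,0]]'; python3 -m pendant '[[1,1,0,0,0],[1,0,0,0,0]]'; python3 -m pendant '[[1,1,0,0,0],[1,0,0,0,0],[1,0,0,0,0]]'; done | grep -E 'ee_|ft'
```

```text
ee_pos: [0.5468, 0.0098, 0.0673]
ft_force: [-8.7, -0.2, 3.8]
ee_pos: [0.5483, 0.0098, 0.0673]
ft_force: [-8.7, -1.0, 2.8]
ee_pos: [0.5498, 0.0098, 0.0673]
ft_force: [-6.7, -0.4, 3.1]
```

```bash
for r in 1; do python3 -m pendant '[[1,1,0,0,0],[1,0,0,0,0]]'; python3 -m pendant '[[1,1,0,0,0],[1,0,0,0,0],[1,0,0,0,0]]'; done | grep -E 'ee_|ft'
python3 - <<'E'
from h import *
a=cv2.resize(arm.grab_frame('side')[150:300,200:380],None,fx=3,fy=3,interpolation=cv2.INTER_CUBIC)
cv2.imwrite('pics/s3.png',a[:,:,::-1])
E
```

```text
ee_pos: [0.5509, 0.0098, 0.0673]
ft_force: [-5.4, -0.2, 1.5]
ee_pos: [0.5528, 0.0098, 0.0673]
ft_force: [-4.9, -0.5, -0.4]
```

View pics/s3.png

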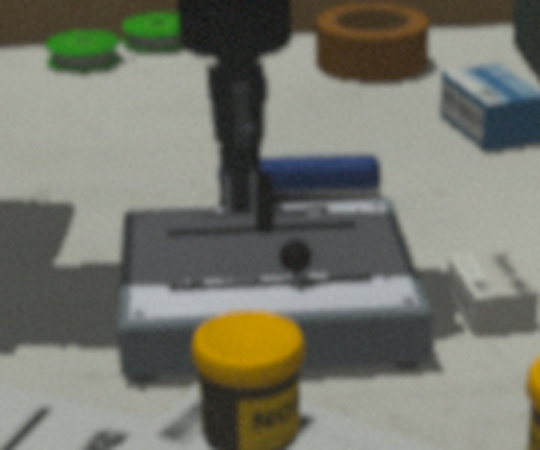

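The paddle at (264,200) is still touching the fingers, just past the half-way point by measurement. I'll go on in 1 mm steps.

```bash
for r in 1; do python3 -m pendant '[[1,1,0,0,0],[1,0,0,0,0],[1,0,0,0,0]]'; python3 -m pendant '[[1,1,0,0,0],[1,0,0,0,0],[1,0,0,0,0]]'; done | grep -E 'ee_|ft'
```

```text
ee_pos: [0.5545, 0.0097, 0.0673]
ft_force: [-2.5, -0.8, -1.3]
ee_pos: [0.5555, 0.0097, 0.0673]
ft_force: [-2.5, -0.8, -1.5]
```

```bash
for r in 1; do python3 -m pendant '[[1,1,0,0,0],[1,0,0,0,0],[1,0,0,0,0]]'; python3 -m pendant '[[1,1,0,0,0],[1,0,0,0,0],[1,0,0,0,0]]'; done | grep -E 'ee_|ft'
```

```text
ee_pos: [0.5565, 0.0097, 0.0674]
ft_force: [-1.5, 0.1, -1.5]
ee_pos: [0.5578, 0.0098, 0.0676]
ft_force: [-0.6, -0.6, -1.3]
```

Force is near zero, so the lever has fallen towards the third notch. I'll back off, lift, and look.

```bash
python3 -m pendant '[[1,-6,0,0,0],[1,-20,0,0,0],[1,-5,0,-30,0],[1,0,0,-40,0],[1,-30,0,-40,0],[1,-50,0,-20,0],[1,-50,0,0,0],[1,-20,0,0,0],[1,0,0,0,0]]'
python3 - <<'E'
from h import *
im=arm.grab_frame('top')
a=cv2.resize(im[170:275,230:390],None,fx=5,fy=5,interpolation=cv2.INTER_CUBIC)
b=cv2.resize(arm.grab_frame('side')[190:290,230:350],None,fx=5,fy=5,interpolation=cv2.INTER_CUBIC)
cv2.imwrite('pics/t4.png',a[:,:,::-1]);cv2.imwrite('pics/s4.png',b[:,:,::-1])
K=arm.calibration('side')
for q in(.04,.05,.06,.07,.08):print(q,[( (w2pix(K,(.519+q,.0103,z))-[230,190])*5+2).round() for z in(.049,.085)])
E
```

```text
t: 16.6
ee_pos: [0.3751, 0.0099, 0.1978]
tcp_rot: [1.0, -0.0, 0.001, 0.0]
ft_force: [0.5, -0.3, 0.2]
width: 0.0001
finger_force: 0.0
0.04 [array([263., 175.]), array([261.,  99.])]
0.05 [array([286., 174.]), array([285.,  97.])]
0.06 [array([310., 173.]), array([309.,  96.])]
0.07 [array([333., 172.]), array([332.,  95.])]
0.08 [array([357., 171.]), array([356.,  94.])]
```

View pics/t4.png

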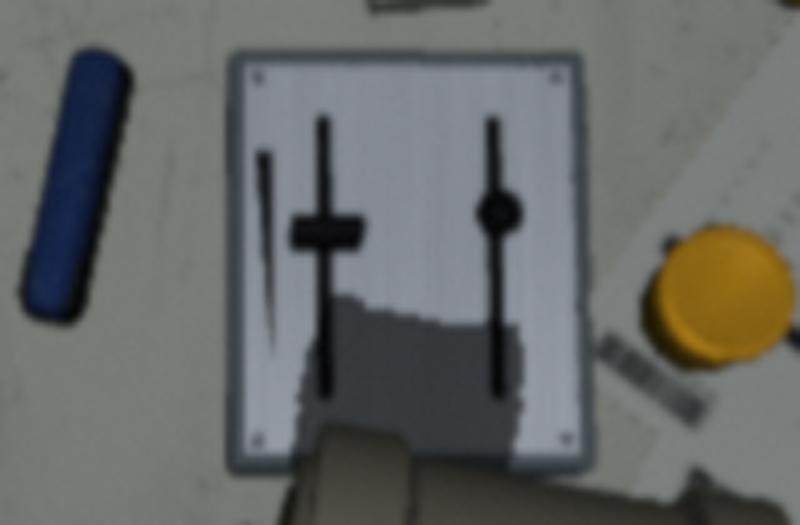

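View pics/s4.png

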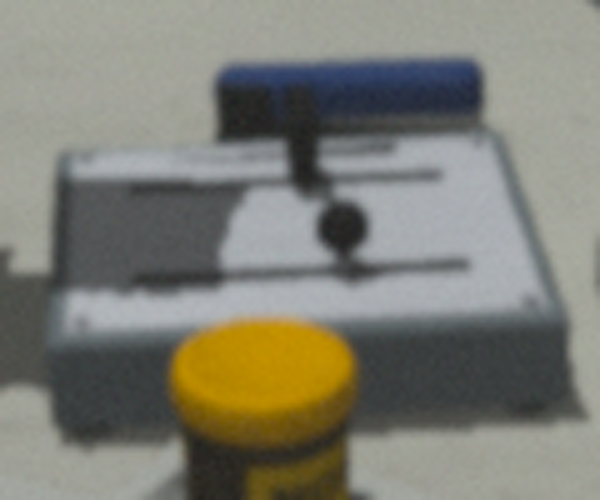

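The top crop shows the paddle at rows 216–251, with everything else unmoved. The side crop has it at about column 302. That suggests it sits slightly short of 0.060, so I'll measure it more finely.

Run:
```python
from h import *
a=arm.grab_frame('top').astype(float)
b0=cv2.imread('pics/top0.png').astype(float)
K=arm.calibration('top')
# dark profile on paddle columns off the slot
def edges(im):
    p=np.r_[im[195:250,289:293].mean((1,2))[:,None].T,im[195:250,298:302].mean((1,2))[:,None].T].mean(0)
    g=np.interp(np.arange(0,54,.05),np.arange(55),p);lo=p.min();hi=np.median(p[(np.arange(55)<38)]);m=g<(lo+hi)/2
    i=np.nonzero(m[:900])[0];k=np.argmin(g[:900])
    l=k
    while m[l]:l-=1
    r=k
    while m[r]:r+=1
    return 195+l*.05,195+r*.05
for im in(b0,a):
    f,n=edges(im);X=pix2w(K,(295,f),.085)[0]-.006;Y=pix2w(K,(295,n),.049)[0]+.006
    print(f,n,'centre',X,Y,'q',X-.518,Y-.518)
```

```text
218.6 225.8 centre 0.5612162725315154 0.5629268394306022 q 0.04321627253151539 0.04492683943060216
212.5 219.75 centre 0.5751834846473762 0.5771974953122171 q 0.057183484647376215 0.059197495312217074
```

The lever is about 1–3 mm short of the notch centre, held by friction. I'll nudge it gently to the centre, which is at TCP x ≈ 0.561.

```bash
python3 -m pendant '[[1,50,0,0,0],[1,50,0,0,0],[1,50,0,0,0],[1,0,0,40,0],[1,0,0,40,0],[1,0,0,30,0],[1,0,0,19,0],[1,8,0,0,0],[1,8,0,0,0],[1,8,0,0,0],[1,5,0,0,0],[1,0,0,0,0]]'; for i in 1; do python3 -m pendant '[[1,3,0,0,0],[1,0,0,0,0],[1,0,0,0,0]]'; python3 -m pendant '[[1,1,0,0,0],[1,0,0,0,0],[1,0,0,0,0]]';  python3 -m pendant '[[1,1,0,0,0],[1,0,0,0,0],[1,0,0,0,0]]'; done | grep -E 'ee_|ft'
```

```text
t: 18.25
ee_pos: [0.5558, 0.0097, 0.0687]
tcp_rot: [1.0, -0.0, 0.001, 0.0]
ft_force: [-0.7, 0.2, -0.2]
width: 0.0001
finger_force: 0.0
ee_pos: [0.5579, 0.0098, 0.0683]
ft_force: [0.2, 0.3, 0.1]
ee_pos: [0.559, 0.0097, 0.0683]
ft_force: [0.2, -0.4, 0.2]
ee_pos: [0.5602, 0.0097, 0.0683]
ft_force: [0.3, 0.2, 0.1]
```

No contact even at TCP 0.5602, so the lever sits at 0.059 or beyond, in the third notch. Retreat and hand in.

```bash
python3 -m pendant '[[1,-6,0,0,0],[1,-20,0,0,0],[1,-5,0,-30,0],[1,0,0,-40,0],[1,-30,0,-40,0],[1,-50,0,-20,0],[1,-50,0,0,0],[1,-20,0,0,0],[1,0,0,0,0],[1,0,0,0,0]]'
python3 - <<'E'
from h import *
a=arm.grab_frame('top').astype(float);b=cv2.imread('pics/t4.png').astype(float)
c=cv2.resize(a[170:275,230:390].astype(np.uint8),None,fx=5,fy=5,interpolation=cv2.INTER_CUBIC)[:,:,::-1].astype(float)
d=abs(c-b).mean(2)[190:280,270:390];print('diff near paddle',d.mean(),d.max())
print(arm.close_job())
E
```

```text
t: 20.62
ee_pos: [0.38, 0.0096, 0.1985]
tcp_rot: [1.0, -0.0, 0.001, 0.0]
ft_force: [0.9, -1.2, -0.7]
width: -0.0004
finger_force: 0.0
diff near paddle 8.178086419753086 60.0
the job is handed in; nothing more can be done
None
```

The job is handed in at about 21 s: I pushed the paddle lever back to its home stop, then out to the third notch (about 0.059–0.060 m by fingertip position), with the arm clear and the knob, tub, stapler and carton not touched; the last picture check was inconclusive and no verdict came back.

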